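Lock the tilting table and hold a spring probe square on the blue spot

ROBOT

A 7-joint arm with a two-finger parallel gripper is mounted at the origin on the work surface. World frame = base frame: x ahead of the robot, y to its left, z up, the work surface at z = 0. Lengths are in m, angles in rad, forces in N, time in s.
With the tool pointing down it reaches from about 0.4 to 0.85 m from the base axis. Payload 10.4 kg.
Tool frame: the origin (TCP) lies on the centre line of the jaws, within the pads' length; the fingertips stand 22 mm ahead of it and the grasp point (between the pads) lies 3 mm ahead of it; x points along the fingers, y is the direction in which the jaws open and shut, and the axes are right-handed (so a half turn about x gives the same grasp; the last joint's range is limited). The gripper opens to 87 mm and grips with 3 to 60 N. Pads are 19 mm wide; open, the fingers measure 117 mm over their backs; the gripper's body (75 mm by 190 mm) begins 51 mm behind the grasp point.
Start: joints at [-0.023, 0.332, -0.065, 1.46, 0.022, 1.35, -0.088], TCP at [0.625, 0, 0.245] pointing down, gripper open.
Joint ranges: [-2.6, 2.6], [-0.5, 2.12], [-1.47, 1.34], [0.16, 2.42], [-1.27, 4.41], [0.06, 2.06], [-2.6, 2.6]. Speed limits (rad/s): [2.22, 2.22, 2.79, 2.79, 3.14, 3.14, 3.14].

INTERFACE

Orientations are given as a unit quaternion [x, y, z, w].
In Python, from bench import * gives the robot as it stands.
- The arm moves only by the tool arm_command, never from a script. Its argument "targets" is one flat list of numbers, 7 for each row, row after row: the turn, a rotation vector about the tool's x, y, z in units of 45 degrees (1.0 is 45 degrees), then the shift along the tool's x, y, z in units of 25 mm (1.0 is 25 mm), then the opening, from 0 (shut) to 1 (fully open). In form: [wx, wy, wz, tx, ty, tz, fingers, wx, wy, wz, tx, ty, tz, fingers, ...]. A call has 1 to 12 rows; each row shifts and turns the pose as measured when the row begins, along the tool's axes as they then stand; what a row does not reach is not made up. A row lasts 1/12 s, in which the tool goes at most 41.7 mm and 7.16 degrees, less where a joint would pass 70% of its speed; a pose out of reach is approached as far as the arm can. A call with a number of a shift or a turn outside -1 to 1 is refused whole. A call with a gripper value outside its range is refused whole. The fingers move at their own pace and stop on an object; "newtons" is the grip in N (left out, the last holds). Time passes only in rows, so rows that do not move let the fingers close. It gives the time, the measured TCP pose, the force and the opening at its end, in the units of the state.
- read_state(): the state, without advancing time (a new reading comes with each control period).
- camera(name): name is "scene" or "side" or "wrist"; returns the picture (384x512x3 uint8, red, green, blue); there is no depth.
- calibration(name): a dict with "camera_matrix" (3x3 intrinsics, pixels), "R" (3x3) and "t" (3): a world point X has camera coordinates R X + t; the wrist camera has in their place "tool_from_camera" (4x4, takes a point from camera to tool coordinates, whose origin is the TCP and whose axes are the tool frame's). Camera axes: x right, y down, z forward; pixel columns grow to the right and rows downward; lengths in m; the calibration is good to about 2 mm. A picture is of the moment at which its call begins: read the wrist's pose just before it. calibration takes no time and is no camera call.
- close_job(): hands the job in, once; it reports no verdict.
The state is a dict: "time": time; "joint_positions": joint angles; "joint_vel": joint speeds; "joint_torque": joint torques, N m; "ee_pos": TCP position; "eef_rot": TCP orientation; "ft_force": force on the tool from outside, world axes, zero at the start; "torque": the same for the moment, N m; "width": finger opening in m.
Only numpy, scipy, OpenCV 4.12 (cv2) and the standard library are available. Lean on these libraries where they do the work, as an engineer would, in place of code of your own. Each camera call takes 0.05 s, during which the arm holds its last target.

TASK

Lock the tilting table first: with the gripper's own fingers turn the brass hex nut at its front clockwise (seen from above) fully to its stop. Then lift the probe with the orange head out of its stand and hold its spring tip on the blue spot of the clamped aluminium part, square to the sloping face, pressing lightly so that the tip is about half pushed in and never fully in. Finish while still holding it there; do not shift the table's tilt, the spare probe or the other things on the bench.

Things in the scene. Friction and masses are not known exactly. Their poses are not given: they have to be found in the camera images.
- fixture: tilting-table fixture, fixed to the bench; origin under the middle of its steel base plate, 230 (x) x 130 (y) mm and 20 mm high. The lock nut stands on it at x = -85 mm; the low edge of the tilting table is at x = -5 mm and the table rises towards +x
- nut_grip (a point): centre of the brass hex lock nut, 62 mm above the bench: 30 mm across flats, 24 mm high, axis vertical, on a stud 24 mm in diameter. Axes turn with the nut: z up; two opposite flats face its +x and -x, the others every 60 degrees. A red line on its top points along its +x; a red mark on the base plate shows where that line points at the stop
- lock_nut (a joint): turn of the lock nut in rad, growing clockwise seen from above; starts between 0 and 0.5, rigid stop (locked) at 1.4; it stays where it is left and takes about 0.15 N m to turn
- spot (a point): centre of the blue spot, a flat disc 20 mm in diameter on the top face of the clamped part, on the surface; z is the outward normal of that face (up and sloping towards the fixture's low end, 14 to 26 degrees off vertical), x points up the slope, y to the left across it. The smaller yellow spot is not the one
- tilt_table: the tilting table with the clamped aluminium part on it; origin on its hinge, 36 mm above the bench, axes as the spot's. Table plate 120 x 104 x 12 mm; the part, 100 (up the slope) x 76 mm and 18 mm thick, has a raised pad 76 x 56 mm, 8 mm high, with the spot 14 mm up-slope and 10 mm left of its middle. Two dark straps hold it. The table is stiff and keeps its tilt under a light touch
- stand: black probe stand fixed to the bench, 70 (x) x 150 (y) mm, 60 mm high, with two upright through holes 21 mm in diameter at y = +45 and -45 mm; origin under its middle. The probes stand upright in it, each resting by its barrel on the top
- probe: the probe, with an orange head band. Steel barrel 26 mm in diameter and 64 mm long; origin at the middle of the barrel, on its axis; z points from tip to head along the axis. Below the barrel a nose 16 mm in diameter, 38 mm long, then the spring tip. It stands upright with its origin 92 mm above the bench; lift it by more than 60 mm to clear the stand. About 0.17 kg
- probe_tip (a point): end of the probe's brass spring tip (8 mm in diameter, round end): 84 mm below the probe's origin along its axis when free, less when pushed in
- plunger (a joint): how far the spring tip is pushed in, m: 0 free, 0.012 fully in. The spring pushes back with 1.2 N at first and 0.3 N more per mm (3 N half-way)
- spare_probe: the spare probe, same shape and size as the probe but with a grey head band and no moving tip, in the other hole of the stand (origin at the middle of its barrel). Leave it.
- ring_gauge: bystander: steel ring gauge, 52 mm outside, 28 mm bore, 18 mm high, flat on the bench; origin under its centre
- setting_master: bystander: small brass setting master, foot 36 mm diameter, 40 mm high; origin under its centre
- gauge_case: bystander: closed dark wooden case, 70 x 110 x 30 mm; origin under its centre
- cleaner: bystander: white plastic bottle with a blue cap, 56 mm diameter, 130 mm high; origin under its centre
- wrench: bystander: steel wrench lying on the bench, not needed

How it is judged:
By the outcome, as a careful person would: the job done as asked, in the order asked, and still so for the second after the job is handed in, while the arm keeps its last pose, push and grip.
It also fails if it takes over 58 s, if anything falls off the work surface, if the arm or the gripper's body presses on something with over 40 N, if the wrist force passes 120 N, or if a joint passes its speed limit or range.

## Working session

There is one attempt and no reset: what is moved stays moved. The work goes in short steps, Python scripts to look and compute and a tool call to move; the robot and the scene stay as the last step left them, time stands still between calls to the robot, and variables do not carry over. Pictures are saved under pics/ and viewed, and the job is handed in when it is done.

Besides the shell and the picture viewer there is one more tool, called as name(argument=value, ...) on one line, values as JSON. arm_command: Moves the arm, as the interface text tells. Shifts and turns lie within -1 to 1; 1 stands for 25 mm of shift or 45 degrees of turn. Its arguments: {"type":"object","properties":{"targets":{"type":"array","items":{"type":"number","minimum":-1,"maximum":1}},"newtons":{"type":"number"}},"required":["targets"]}

```bash
mkdir -p pics; ls
python3 - <<'E'
from bench import *
import cv2,numpy as np
s=read_state(); print(s)
for n in ["scene","side","wrist"]:
    im=camera(n); cv2.imwrite(f"pics/{n}0.png",im[:,:,::-1])
    c=calibration(n); print(n,{k:np.round(v,4).tolist() for k,v in c.items()})
E
```

```text
pics
{'time': 0.0, 'joint_positions': array([-0.02261355,  0.33290757, -0.0647116 ,  1.46097322,  0.02156407,
        1.34989981, -0.08852477]), 'joint_vel': array([-0.00129535, -0.00103739, -0.00108216, -0.00082351, -0.00183296,
       -0.0002625 ,  0.00043897]), 'joint_torque': array([-1.20520472e-04, -6.23245955e+01,  2.44190963e-02, -3.89891267e+01,
       -6.13984605e-02,  3.97891912e-02,  1.87085252e-04]), 'ee_pos': array([6.24627192e-01, 2.14127332e-05, 2.43716415e-01]), 'eef_rot': array([-0.49961522, -0.50036896,  0.50037774, -0.49963752]), 'ft_force': array([ 0.26464478, -0.21428636, -0.29518341]), 'torque': array([-0.00447864, -0.03197271, -0.019939  ]), 'width': 0.08698816083357014}
scene {'camera_matrix': [[433.2029, 0.0, 258.2575], [0.0, 433.2029, 189.6069], [0.0, 0.0, 1.0]], 'R': [[0.362, 0.9321, 0.0152], [0.7098, -0.265, -0.6527], [-0.6043, 0.2471, -0.7575]], 't': [-0.2838, -0.317, 1.6389]}
side {'camera_matrix': [[369.6289, 0.0, 257.0339], [0.0, 369.6289, 190.9741], [0.0, 0.0, 1.0]], 'R': [[0.8326, -0.5538, -0.004], [-0.39, -0.5813, -0.7141], [0.3932, 0.5962, -0.7]], 't': [-0.4397, 0.3506, 0.5954]}
wrist {'camera_matrix': [[339.6735, 0.0, 253.8067], [0.0, 339.6735, 190.8853], [0.0, 0.0, 1.0]], 'tool_from_camera': [[0.0012, -0.2421, 0.9703, -0.1409], [1.0, -0.0003, -0.0013, -0.0004], [0.0007, 0.9703, 0.2421, -0.0671], [0.0, 0.0, 0.0, 1.0]]}
```

View pics/scene0.png

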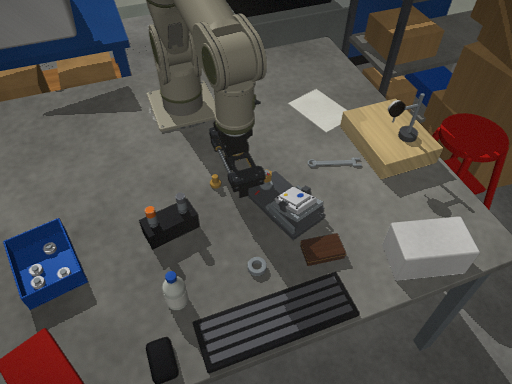

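View pics/side0.png

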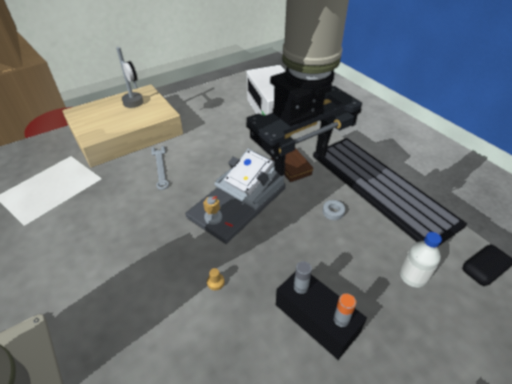

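View pics/wrist0.png

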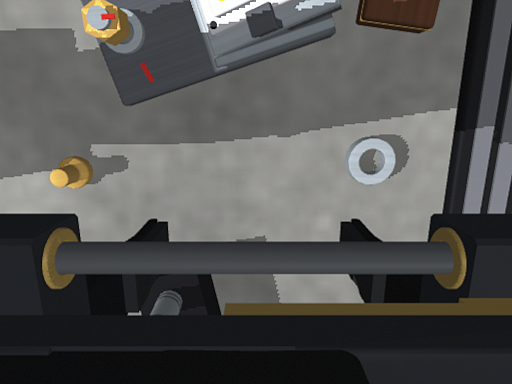

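```bash
cat > h.py <<'E'
from bench import *
import cv2,numpy as np
from scipy.spatial.transform import Rotation as Ro
def tool():
    s=read_state(); return Ro.from_quat(s["eef_rot"]).as_matrix(),np.array(s["ee_pos"])
def cam(name,T=None):
    c=calibration(name);K=np.array(c["camera_matrix"])
    if name!="wrist":
        R=np.array(c["R"]);return K,R,np.array(c["t"])
    R,p=T if T else tool(); M=np.array(c["tool_from_camera"])
    Rc=R@M[:3,:3]; o=R@M[:3,3]+p
    return K,Rc.T,-Rc.T@o
def ray(C,px):
    K,R,t=C; o=-R.T@t; d=R.T@np.linalg.solve(K,[px[0],px[1],1.]); return o,d/np.linalg.norm(d)
def onz(C,px,z):
    o,d=ray(C,px); return o+d*(z-o[2])/d[2]
def tri(l):
    A=np.zeros((3,3));b=np.zeros(3)
    for C,px in l:
        o,d=ray(C,px);P=np.eye(3)-np.outer(d,d);A+=P;b+=P@o
    x=np.linalg.solve(A,b)
    return x,[np.linalg.norm((np.eye(3)-np.outer(ray(C,px)[1],ray(C,px)[1]))@(x-ray(C,px)[0])) for C,px in l]
def proj(C,X):
    K,R,t=C;v=K@(R@np.asarray(X)+t);return v[:2]/v[2]
def snap(name,f,crop=None,s=1):
    T=tool(); im=camera(name); np.savez(f"pics/{f}.npz",im=im,R=T[0],p=T[1])
    o=im[:,:,::-1]
    if crop: o=o[crop[1]:crop[3],crop[0]:crop[2]]
    if s!=1:o=cv2.resize(o,None,fx=s,fy=s,interpolation=cv2.INTER_CUBIC)
    cv2.imwrite(f"pics/{f}.png",o); return im,cam(name,T)
def blobs(im,lo,hi,amin=10):
    h=cv2.cvtColor(im,cv2.COLOR_RGB2HSV);m=cv2.inRange(h,np.array(lo),np.array(hi))
    n,l,st,c=cv2.connectedComponentsWithStats(m)
    return [(int(st[i,4]),np.round(c[i],1).tolist(),st[i,:4].tolist()) for i in range(1,n) if st[i,4]>=amin]
E
python3 - <<'E'
from h import *
R,p=tool();print(R.round(3))
for n in ["scene","side","wrist"]:
    im=cv2.imread(f"pics/{n}0.png")[:,:,::-1].copy()
    print(n,"blue",blobs(im,(108,150,80),(130,255,255),5),"\norange",blobs(im,(3,170,150),(13,255,255),5),"\nred",blobs(im,(0,180,80),(2,255,255),4),"\nbrass",blobs(im,(14,120,100),(26,255,255),5))
    c={"scene":(130,150,380,270),"side":(170,130,400,360),"wrist":(0,0,400,200)}[n]
    o=im[c[1]:c[3],c[0]:c[2],::-1]
    s=min(800/o.shape[1],600/o.shape[0])
    cv2.imwrite(f"pics/{n}0c.png",cv2.resize(o,None,fx=s,fy=s,interpolation=cv2.INTER_CUBIC))
W=cam("wrist")
print("nut",onz(W,(101,18),.074),"mark",onz(W,(147,73),.02))
S=cam("scene");D=cam("side")
print("head", onz(D,(345.5,302),.13), onz(S,(150.5,211),.13))
E
```

```text
[[-0.001  1.    -0.   ]
 [-0.    -0.    -1.   ]
 [-1.    -0.001  0.   ]]
scene blue [(1192, [102.6, 20.6], [72, 0, 56, 44]), (604, [434.5, 77.6], [413, 66, 39, 26]), (15, [299.7, 194.9], [297, 194, 6, 3]), (2637, [46.2, 259.3], [3, 218, 84, 81]), (7, [28.4, 235.4], [26, 234, 5, 4]), (6, [20.8, 238.8], [19, 237, 5, 5]), (6, [18.0, 242.5], [16, 241, 5, 4]), (7, [9.6, 245.4], [8, 244, 4, 4]), (97, [170.5, 276.5], [166, 271, 10, 12]), (16, [62.2, 286.8], [59, 285, 8, 6]), (8, [52.8, 292.1], [50, 290, 7, 5]), (12, [48.7, 298.8], [45, 297, 8, 5]), (11, [32.7, 306.5], [28, 305, 10, 4])] 
orange [(46, [149.3, 209.4], [145, 206, 9, 8])] 
red [(3063, [474.0, 146.8], [436, 114, 73, 95]), (27, [436.0, 135.9], [434, 132, 5, 8]), (2822, [37.5, 362.8], [0, 328, 82, 56])] 
brass [(105, [419.1, 25.0], [405, 21, 30, 9]), (22, [391.7, 30.2], [388, 28, 8, 5]), (922, [76.4, 67.4], [42, 52, 79, 39]), (143, [14.9, 70.3], [0, 65, 36, 12]), (17, [377.2, 71.8], [373, 68, 9, 9]), (32, [399.5, 77.6], [394, 76, 12, 4]), (8, [378.8, 80.8], [378, 78, 3, 7]), (8, [270.1, 173.4], [269, 171, 3, 5]), (74, [214.4, 180.
[... 433 characters left out ...]

wrist blue [] 
orange [(8, [112.1, 13.4], [109, 13, 6, 3])] 
red [(56, [107.8, 16.1], [102, 14, 13, 5]), (88, [146.8, 71.8], [141, 63, 13, 19])] 
brass [(991, [108.1, 23.4], [81, 0, 49, 46]), (10, [361.1, 18.9], [360, 16, 5, 5]), (5, [376.4, 22.2], [375, 22, 4, 2]), (5, [383.4, 23.2], [382, 23, 4, 2]), (5, [390.4, 24.2], [389, 24, 4, 2]), (5, [397.4, 25.2], [396, 25, 4, 2]), (9, [427.6, 29.2], [424, 29, 7, 2]), (858, [71.6, 173.8], [50, 157, 43, 31]), (639, [53.3, 261.5], [42, 230, 35, 59]), (249, [460.8, 263.5], [451, 235, 15, 53])]
nut [0.49576784 0.13883319 0.074     ] mark [0.51473462 0.0999569  0.02      ]
head [ 0.54670112 -0.22561774  0.13      ] [ 0.56303072 -0.22198574  0.13      ]
```

View pics/scene0c.png

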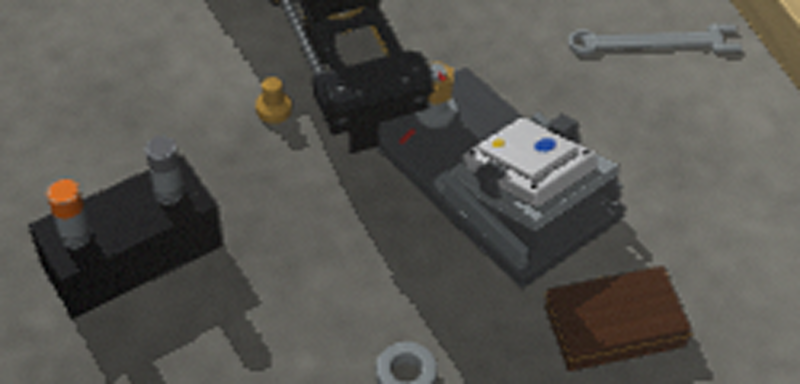

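View pics/side0c.png

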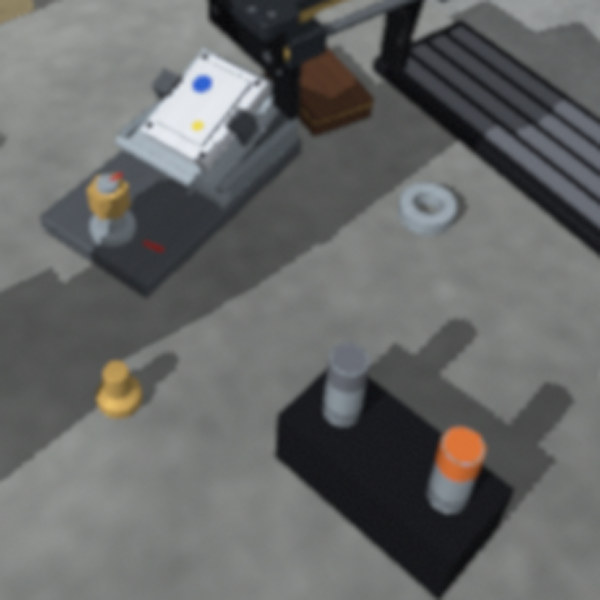

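View pics/wrist0c.png

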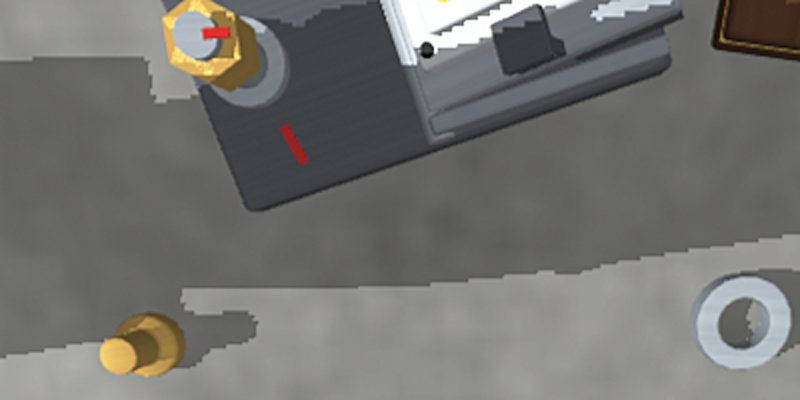

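arm_command(targets=[0,0,0,-0.1,-0.4,-0.9,1,0,0,0,-0.1,-0.4,-0.9,1,0,0,0,-0.1,-0.4,-0.9,1,0,0,0,-0.1,-0.4,-0.9,1,0,0,0,-0.1,-0.4,-0.9,1,0,0,0,-0.1,-0.4,-0.9,1,0,0,0,0,-0.2,-0.6,1,0,0,0,0,0,0,1,0,0,0,0,0,0,1])

```text
time: 0.9
ee_pos: [0.5557, 0.1541, 0.2561]
eef_rot: [-0.499, -0.5, 0.503, -0.498]
ft_force: [0.5, -0.8, -0.9]
width: 0.0869
```

Run:
```python
from h import *
s=read_state();print(s["time"],s["ee_pos"])
im,C=snap("wrist","w1",s=1.5)
print("blue",blobs(im,(108,150,80),(130,255,255),5),"\nred",blobs(im,(0,180,80),(3,255,255),4),blobs(im,(175,180,80),(180,255,255),4),"\nbrass",blobs(im,(14,120,100),(26,255,255),5))
```

```text
0.9 [0.5556655 0.1540966 0.2560632]
blue [(358, [332.7, 141.2], [322, 131, 22, 21])] 
red [(34, [202.8, 194.7], [198, 193, 11, 4]), (64, [220.8, 212.7], [216, 205, 11, 16])] [] 
brass [(25, [433.4, 72.8], [432, 68, 6, 12]), (40, [421.0, 121.7], [419, 115, 5, 14]), (474, [194.8, 191.3], [179, 175, 33, 35]), (288, [47.1, 265.6], [42, 239, 20, 49]), (5, [58.6, 240.4], [58, 239, 2, 4]), (6, [66.5, 240.0], [64, 240, 6, 1]), (185, [461.5, 267.3], [452, 241, 14, 47]), (171, [158.2, 290.3], [152, 280, 13, 23]), (86, [146.2, 304.2], [140, 298, 12, 12])]
```

View pics/w1.png

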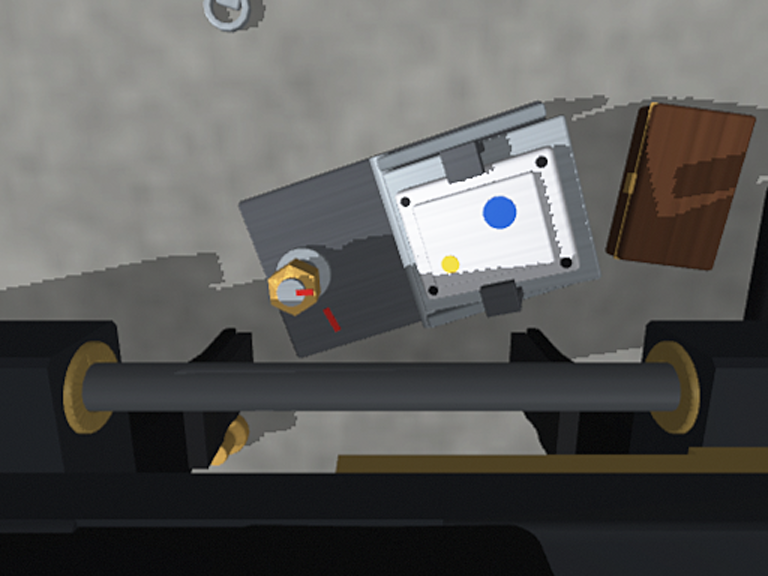

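Run:
```python
from h import *
d=np.load("pics/w1.npz");im=d["im"];C=cam("wrist",(d["R"],d["p"]))
cv2.imwrite("pics/w1c.png",cv2.resize(im[165:235,165:265,::-1],None,fx=8,fy=8,interpolation=cv2.INTER_CUBIC))
S=cam("scene");D=cam("side")
print(tri([(C,(332.7,141.2)),(D,(247,161.7)),(S,(299.7,194.9))]))
print(tri([(C,(332.7,141.2)),(D,(247,161.7))]))
# red line extents
h=cv2.cvtColor(im,cv2.COLOR_RGB2HSV)
m=((h[...,0]<5)|(h[...,0]>174))&(h[...,1]>150)&(h[...,2]>80)
for box in [(195,190,212,200),(212,200,232,225)]:
    ys,xs=np.nonzero(m[box[1]:box[3],box[0]:box[2]]);P=np.c_[xs+box[0],ys+box[1]].astype(np.float32)
    vx,vy,x0,y0=cv2.fitLine(P,cv2.DIST_L2,0,.01,.01).ravel();print(len(P),vx,vy,x0,y0)
    z=.074 if box[0]==195 else .02
    a=onz(C,(x0-5*vx,y0-5*vy),z);b=onz(C,(x0+5*vx,y0+5*vy),z);v=b-a;print("c",onz(C,(x0,y0),z),np.degrees(np.arctan2(v[1],v[0])))
```

```text
(array([0.62431368, 0.18897938, 0.09360878]), [np.float64(0.0014725366344543718), np.float64(0.001029888545068248), np.float64(0.0014206249809160367)])
(array([0.6248086 , 0.1900014 , 0.09315035]), [np.float64(0.0009436064830261415), np.float64(0.0009436064830260718)])
42 0.99917215 -0.04068139 203.21428 194.57143
c [0.50371054 0.1365347  0.074     ] 2.288181175987992
67 0.50401294 0.8636961 220.83582 212.7612
c [0.51454766 0.10037403 0.02      ] -62.129328275048344
```

View pics/w1c.png

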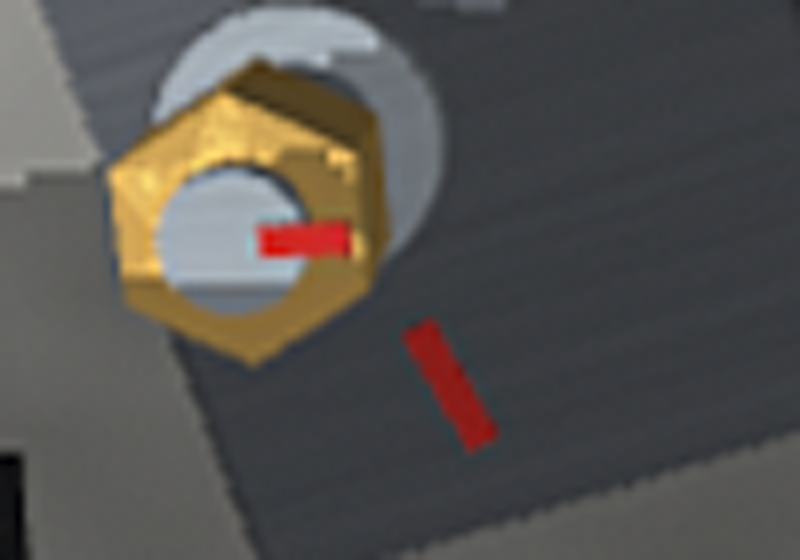

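Run:
```python
from h import *
d=np.load("pics/w1.npz");im=d["im"];C=cam("wrist",(d["R"],d["p"]))
n=onz(C,(194.9,193.6),.074);print(n)
m=onz(C,(220.84,212.76),.02);v=m-n;print(np.degrees(np.arctan2(v[1],v[0])),np.hypot(*v[:2]))
# base plate edges fixture yaw: left corners at 1.5x picture (240,203),(300,356) bottom edge (300,356)->(422,320)
a=[onz(C,(x/1.5,y/1.5),.02) for x,y in [(240,203),(300,356),(422,320)]]
print(a,[np.degrees(np.arctan2(*(q-p)[1::-1])) for p,q in [(a[1],a[0]),(a[1],a[2])]])
# pad corner points picture: refine by eye
cv2.imwrite("pics/w1d.png",cv2.resize(im[60:230,240:410,::-1],None,fx=3.5,fy=3.5,interpolation=cv2.INTER_CUBIC))
```

```text
[0.49556322 0.13753922 0.074     ]
-62.93457600514019 0.04173413831441499
[array([0.44999167, 0.18985688, 0.02      ]), array([0.48895288, 0.0698484 , 0.02      ]), array([0.5849291 , 0.09956638, 0.02      ])] [np.float64(107.98621674978423), np.float64(17.204563030830904)]
```

View pics/w1d.png

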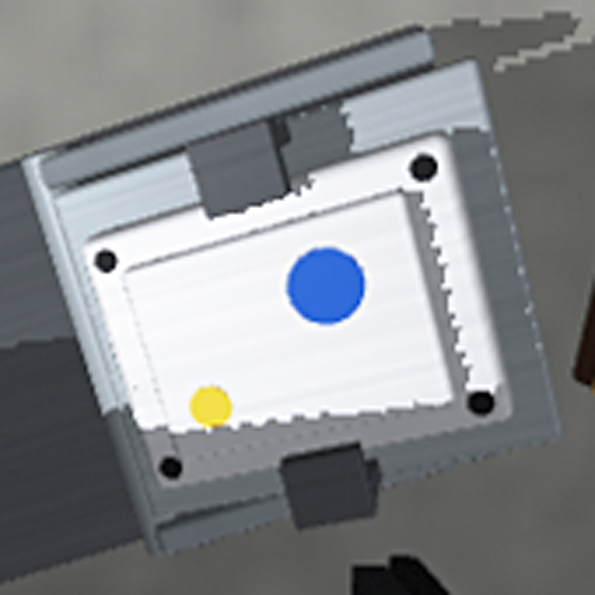

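arm_command(targets=[-0.03,0,0,0.3,-0.5,0.14,1,0,0,0,0.5,-0.5,0.14,1,0,0,0,0.7,-0.5,0.14,1,0,0,0,0.7,-0.5,0.14,1,0,0,0,0.7,-0.4,0.1,1,0,0,0,0.6,0,0,1,0,0,0,0,0,0,1,0,0,0,0,0,0,1])

```text
time: 1.62
ee_pos: [0.4968, 0.1242, 0.1649]
eef_rot: [0.496, 0.502, -0.501, 0.501]
ft_force: [0.6, 0.5, 1.0]
width: 0.0871
```

Run:
```python
from h import *
s=read_state();R,p=tool();print(s["time"],p,R.round(4),np.degrees(np.arctan2(R[1,1],R[0,1])))
im,C=snap("wrist","w2",s=1.5)
print("blue",blobs(im,(108,150,80),(130,255,255),5),"\nred",blobs(im,(0,180,80),(3,255,255),4))
```

```text
1.6167 [0.49677452 0.12417504 0.16486518] [[-0.006   1.      0.0062]
 [-0.0051  0.0062 -1.    ]
 [-1.     -0.006   0.0051]] 0.35611495122335657
blue [(935, [466.5, 108.5], [448, 93, 38, 32])] 
red [(79, [267.2, 185.7], [260, 183, 15, 6]), (109, [276.0, 211.3], [270, 202, 13, 20])]
```

View pics/w2.png

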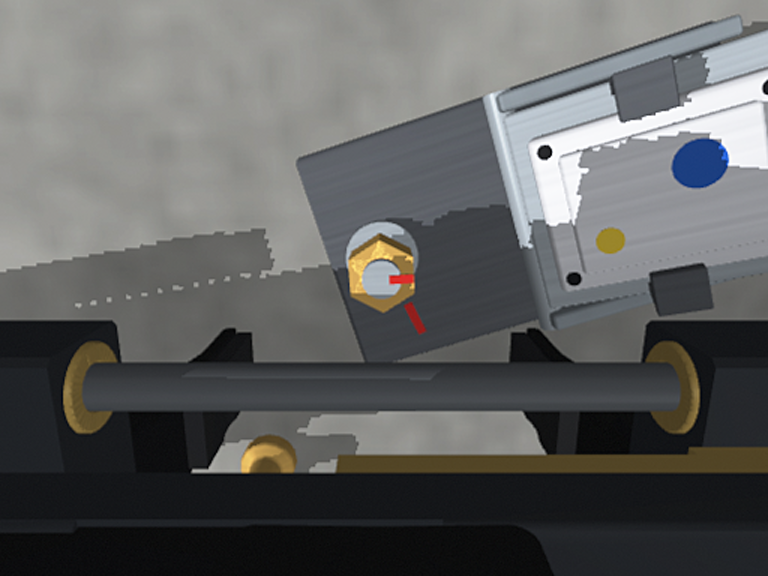

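Run:
```python
from h import *
d=np.load("pics/w1.npz");C1=cam("wrist",(d["R"],d["p"]))
d=np.load("pics/w2.npz");im=d["im"];C2=cam("wrist",(d["R"],d["p"]))
print(blobs(im,(105,120,50),(130,255,255),50))
print("spot",tri([(C1,(332.7,141.2)),(C2,(466.5,108.5))]))
A=lambda x,y:(240+x/3.5-.4,60+y/3.5-.4)
B=lambda x,y:(x/1.5-.2,y/1.5-.2)
h1=tri([(C1,A(106,261)),(C2,B(545,152))]);h2=tri([(C1,A(171,467)),(C2,B(574,279))]);y=tri([(C1,A(211,407)),(C2,B(610,240.5))])
print(h1,h2,y,sep="\n")
cv2.imwrite("pics/w2c.png",cv2.resize(im[145:215,220:300,::-1],None,fx=8,fy=8,interpolation=cv2.INTER_CUBIC))
```

```text
[(951, [466.5, 108.5], [448, 93, 38, 32])]
spot (array([0.62394948, 0.1902946 , 0.09300683]), [np.float64(2.9188481415909296e-05), np.float64(2.9188481415799964e-05)])
(array([0.56915641, 0.19452089, 0.06667072]), [np.float64(1.4668844544904077e-05), np.float64(1.4668844544864151e-05)])
(array([0.58829953, 0.13565438, 0.06598018]), [np.float64(0.0001966738998443883), np.float64(0.00019667389984447215)])
(array([0.59748639, 0.15628183, 0.07942138]), [np.float64(0.00010391912162420002), np.float64(0.00010391912162415604)])
```

View pics/w2c.png

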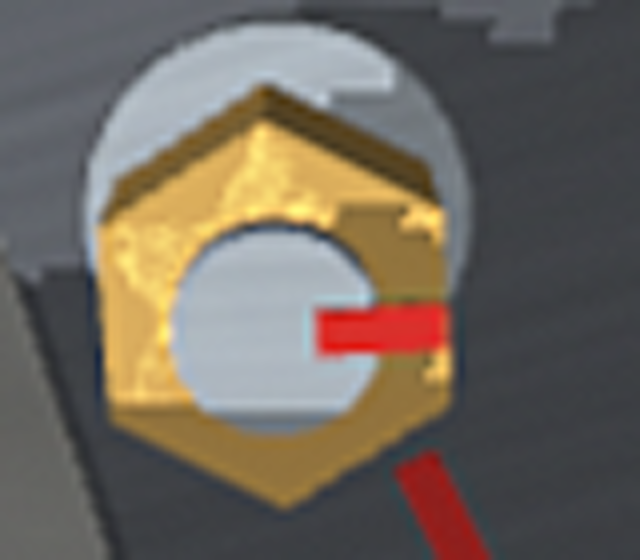

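Run:
```python
from h import *
d=np.load("pics/w1.npz");C1=cam("wrist",(d["R"],d["p"]))
d=np.load("pics/w2.npz");C2=cam("wrist",(d["R"],d["p"]))
print(onz(C2,(254,183.8),.074),tri([(C1,(194.9,193.6)),(C2,(254,183.8))]))
f=lambda x,y:onz(C2,(220+x/8-.44,145+y/8-.44),.074)
for a,b,o in [((318,333),(448,325),0),((285,508),(265,120),90),((98,225),(450,408),-30),((112,410),(445,215),30)]:
    v=f(*b)-f(*a);print(np.degrees(np.arctan2(v[1],v[0]))-o,np.linalg.norm(v))
R,p=d["R"],d["p"]
print("delta tool to nut z=.066 grasp:",R.T@(np.array([.4955,.1372,.067])-p)/.025)
```

```text
[0.49551981 0.13813144 0.074     ] (array([0.49556153, 0.13785824, 0.07408061]), [np.float64(0.0002873965692394928), np.float64(0.000287396569239443)])
4.039896632374572 0.011392809195432892
3.198572622461313 0.034876646937043926
2.301342268562003 0.034873882227957516
1.4021520905583742 0.03398728370011404
delta tool to nut z=.066 grasp: [ 3.91212223 -0.02409817 -0.54120769]
```

arm_command(targets=[-0.055,0,0,0,0,-0.3,1,0,0,0,0,0,-0.25,1,0,0,0,0.4,0,0,1,0,0,0,0.5,0,0,1,0,0,0,0.5,0,0,1,0,0,0,0,0,0,1])

```text
time: 2.17
ee_pos: [0.501, 0.1376, 0.1322]
eef_rot: [0.489, 0.51, -0.489, 0.512]
ft_force: [-0.2, -0.5, -0.2]
width: 0.087
```

```bash
cat > st.py <<'E'
from h import *
import sys
s=read_state();R,p=tool();print(round(s["time"],2),p.round(4),"yaw",np.degrees(np.arctan2(R[1,1],R[0,1])).round(2),"xaxis",R[:,0].round(4),"F",s["ft_force"].round(1),"T",s["torque"].round(2),"w",s["width"].round(4),"j",s["joint_positions"].round(2))
if len(sys.argv)>3:
    print("delta units",(R.T@(np.array([float(a) for a in sys.argv[1:4]])-p)/.025).round(2))
E
python3 st.py .4955 .1379 .070
```

```text
Traceback (most recent call last):
  File "st.py", line 3, in <module>
    s=read_state();R,p=tool();print(round(s["time"],2),p.round(4),"yaw",np.degrees(np.arctan2(R[1,1],R[0,1])).round(2),"xaxis",R[:,0].round(4),"F",s["ft_force"].round(1),"T",s["torque"].round(2),"w",s["width"].round(4),"j",s["joint_positions"].round(2))
                                                                                                                                                                                                       ^^^^^^^^^^^^^^^^
AttributeError: 'float' object has no attribute 'round'
```

```bash
sed -i 's/s\["width"\].round(4)/round(s["width"],4)/' st.py; python3 st.py .4955 .1379 .070
```

```text
2.17 [0.501  0.1376 0.1322] yaw 2.49 xaxis [ 0.0015 -0.0031 -1.    ] F [-0.2 -0.5 -0.2] T [0.02 0.1  0.02] w 0.087 j [-0.2   0.21 -0.18  1.87  0.04  1.07 -0.35]
delta units [ 2.49 -0.22 -0.03]
```

arm_command(targets=[-0.005,0,0,0.4,-0.2,0,1,0,0,0,0.5,0,0,0.9,0,0,0,0.5,0,0,0.8,0,0,0,0.5,0,0,0.7,0,0,0,0.3,0,0,0.65,0,0,0,0,0,0,0.65])

```text
time: 2.67
ee_pos: [0.4961, 0.1369, 0.0749]
eef_rot: [0.489, 0.509, -0.488, 0.513]
ft_force: [-0.5, -0.6, -0.4]
width: 0.0618
```

```bash
python3 st.py .4955 .1379 .070
python3 - <<'E'
from h import *
snap("wrist","w3",s=1.5)
E
```

```text
2.67 [0.4961 0.1369 0.0749] yaw 2.57 xaxis [ 0.0041 -0.0024 -1.    ] F [-0.5 -0.6 -0.4] T [0.01 0.07 0.03] w 0.0618 j [-0.2   0.27 -0.18  1.93  0.06  0.95 -0.36]
delta units [ 0.19 -0.02 -0.04]
```

View pics/w3.png

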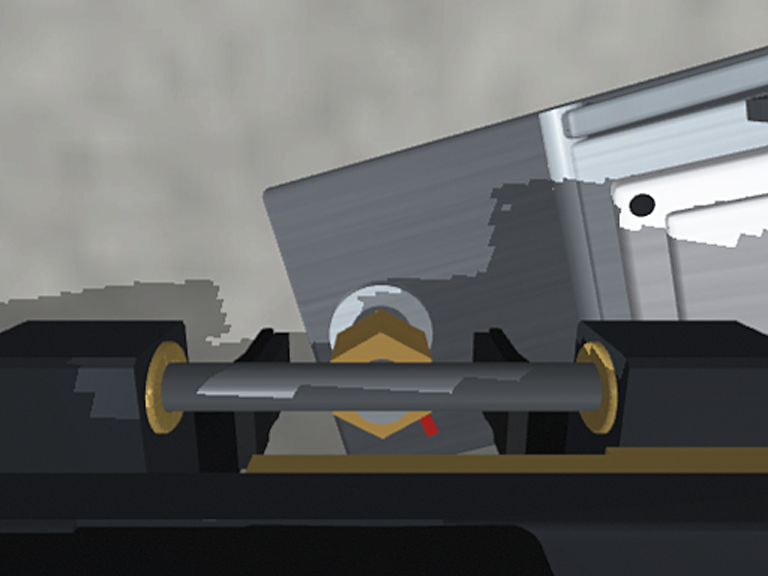

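arm_command(targets=[0,0,0,0.2,0,-0.04,0.6,0,0,0,0,0,0,0.3,0,0,0,0,0,0,0.2,0,0,0,0,0,0,0.2,0,0,0,0,0,0,0.2,0,0,0,0,0,0,0.2], newtons=50)

```text
time: 3.22
ee_pos: [0.4962, 0.1385, 0.0723]
eef_rot: [0.489, 0.509, -0.488, 0.513]
ft_force: [-6.8, -0.1, -2.7]
width: 0.0298
```

```bash
python3 st.py .4955 .1379 .070
```

```text
3.22 [0.4962 0.1385 0.0723] yaw 2.57 xaxis [ 0.0048 -0.0019 -1.    ] F [-6.8 -0.1 -2.7] T [-0.05  1.77  0.08] w 0.0298 j [-0.21  0.27 -0.18  1.93  0.06  0.94 -0.37]
delta units [ 0.09 -0.03  0.02]
```

arm_command(targets=[0.08,0,0,0,-0.03,0,0.2,0.12,0,0,0,0,0,0.2,0.12,0,0,0,0,0,0.2,0.12,0,0,0,0,0,0.2,0.12,0,0,0,0,0,0.2,0,0,0,0,0,0,0.2])

```text
time: 3.72
ee_pos: [0.497, 0.1384, 0.0724]
eef_rot: [0.594, 0.385, -0.59, 0.389]
ft_force: [0.7, 0.2, -2.7]
width: 0.0297
```

```bash
python3 st.py .4955 .1379 .070
```

```text
3.72 [0.497  0.1384 0.0724] yaw -23.71 xaxis [ 0.0085 -0.0012 -1.    ] F [ 0.7  0.2 -2.7] T [ 0.11  0.21 -0.18] w 0.0297 j [-0.26  0.27 -0.11  1.94  0.04  0.93 -0.81]
delta units [ 0.09 -0.05  0.04]
```

arm_command(targets=[0.12,0,0,0,0,0,0.2,0.12,0,0,0,0,0,0.2,0.12,0,0,0,0,0,0.2,0.12,0,0,0,0,0,0.2,0.12,0,0,0,0,0,0.2,0.1,0,0,0,0,0,0.2,0,0,0,0,0,0,0.2])

```text
time: 4.3
ee_pos: [0.4978, 0.1377, 0.0724]
eef_rot: [0.678, 0.209, -0.672, 0.212]
ft_force: [1.0, 0.8, -2.7]
width: 0.0296
```

```bash
python3 st.py .497 .1384 .0724
```

```text
4.3 [0.4978 0.1377 0.0724] yaw -55.34 xaxis [ 0.01   -0.0018 -0.9999] F [ 1.   0.8 -2.7] T [ 0.25  0.15 -0.2 ] w 0.0296 j [-0.33  0.26 -0.04  1.94  0.02  0.93 -1.34]
delta units [-0.   -0.04  0.01]
```

arm_command(targets=[0.08,0,0,0,0,0,0.2,0.06,0,0,0,0,0,0.2,0.05,0,0,0,0,0,0.2,0,0,0,0,0,0,0.2])

```text
time: 4.63
ee_pos: [0.498, 0.1374, 0.0724]
eef_rot: [0.691, 0.163, -0.684, 0.166]
ft_force: [2.0, 0.2, -2.7]
width: 0.0295
```

```bash
python3 st.py .497 .1384 .0724
```

```text
4.63 [0.498  0.1374 0.0724] yaw -63.05 xaxis [ 0.0104 -0.0021 -0.9999] F [ 2.   0.2 -2.7] T [ 0.21  0.14 -0.09] w 0.0295 j [-0.34  0.26 -0.02  1.94  0.01  0.93 -1.47]
delta units [-0.   -0.05  0.02]
```

arm_command(targets=[0.05,0,0,0,0,0,0.2,0.05,0,0,0,0,0,0.2])

```text
time: 4.8
ee_pos: [0.498, 0.1374, 0.0724]
eef_rot: [0.696, 0.14, -0.689, 0.144]
ft_force: [1.8, -1.7, -1.9]
width: 0.0299
```

```bash
python3 st.py .497 .1384 .0724
```

```text
4.8 [0.498  0.1374 0.0724] yaw -66.83 xaxis [ 0.0107 -0.0029 -0.9999] F [ 1.8 -1.7 -1.9] T [-0.1  -0.05  1.82] w 0.0299 j [-0.35  0.26 -0.01  1.94  0.01  0.93 -1.54]
delta units [-0.   -0.05  0.02]
```

arm_command(targets=[0.01,0,0,0,0,0,0.2,0,0,0,0,0,0,0.65,0,0,0,0,0,0,0.65,0,0,0,0,0,0,0.65,0,0,0,-0.5,0,0,0.65,0,0,0,-0.8,0,0,0.65,0,0,0,-0.9,0,0,0.65,0,0,0,-0.9,0,0,0.7,0,0,0,-0.9,0,0,0.8,0,0,0,0,0,0,0.8])

```text
time: 5.63
ee_pos: [0.4959, 0.1377, 0.1766]
eef_rot: [0.694, 0.145, -0.689, 0.147]
ft_force: [0.6, 0.0, 0.2]
width: 0.0662
```

```bash
python3 st.py .497 .1384 .0724
python3 - <<'E'
from h import *
snap("wrist","w4",s=1.5)
E
```

```text
5.63 [0.4959 0.1377 0.1766] yaw -66.15 xaxis [ 0.0079 -0.0019 -1.    ] F [0.6 0.  0.2] T [ 0.06  0.04 -0.  ] w 0.0662 j [-0.35  0.14 -0.01  1.85  0.01  1.15 -1.52]
delta units [ 4.17 -0.03 -0.03]
```

View pics/w4.png

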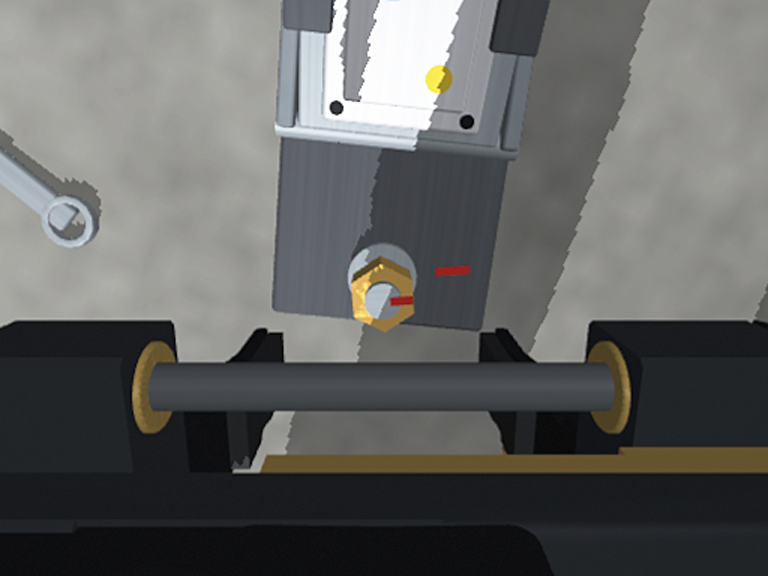

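The picture shows the nut released, with its red line at about (401,301) and the base-plate mark at about (453,270). The two look parallel, so I'll check the angles.

Run:
```python
from h import *
d=np.load("pics/w4.npz");im=d["im"];C=cam("wrist",(d["R"],d["p"]))
h=cv2.cvtColor(im,cv2.COLOR_RGB2HSV)
m=((h[...,0]<5)|(h[...,0]>174))&(h[...,1]>150)&(h[...,2]>80)
for box,z in [((255,192,280,210),.074),((285,170,320,190),.02)]:
    ys,xs=np.nonzero(m[box[1]:box[3],box[0]:box[2]]);P=np.c_[xs+box[0],ys+box[1]].astype(np.float32)
    vx,vy,x0,y0=cv2.fitLine(P,cv2.DIST_L2,0,.01,.01).ravel()
    v=onz(C,(x0+5*vx,y0+5*vy),z)-onz(C,(x0-5*vx,y0-5*vy),z);c=onz(C,(x0,y0),z);print(len(P),c,np.degrees(np.arctan2(v[1],v[0])), "radial",np.degrees(np.arctan2(c[1]-.1379,c[0]-.4955)))
cv2.imwrite("pics/w4c.png",cv2.resize(im[160:225,225:325,::-1],None,fx=8,fy=8,interpolation=cv2.INTER_CUBIC))
```

```text
69 [0.49804501 0.12881083 0.074     ] -63.354373080687424 radial -74.35750970069516
124 [0.5149116 0.1004989 0.02     ] -62.44129255516933 radial -62.570162584312946
```

View pics/w4c.png

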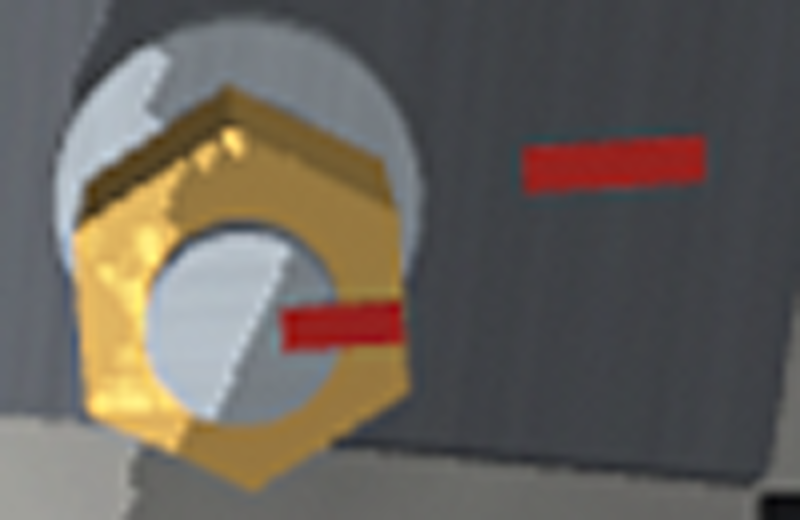

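```bash
python3 - <<'E'
from h import *
D=cam("side");S=cam("scene")
# head top centers: side0c scale 600/230, origin (170,130); scene0c scale 800/250 origin(130,150)
k=600/230; q=800/250
sd=lambda x,y:(170+x/k,130+y/k); sc=lambda x,y:(130+x/q,150+y/q)
print(tri([(D,sd(463,448)),(S,sc(64,190))]))
print(tri([(D,sd(348,360)),(S,sc(162,148))]))
E
python3 st.py .56 -.18 .27
```

```text
(array([ 0.55264251, -0.22353861,  0.12390052]), [np.float64(0.0015467109562556647), np.float64(0.0015467109562556747)])
(array([ 0.5349792 , -0.13458576,  0.12212258]), [np.float64(0.0006077667751565445), np.float64(0.00060776677515658)])
5.68 [0.4952 0.1375 0.1747] yaw -66.15 xaxis [ 0.0062 -0.0025 -1.    ] F [-0.1  0.  -0.1] T [0.01 0.08 0.01] w 0.0672 j [-0.35  0.14 -0.01  1.85  0.01  1.15 -1.52]
delta units [-3.76 12.68  2.75]
```

arm_command(targets=[-0.145,0,0,-0.3,0,0,0.8,-0.145,0,0,-0.3,0,0,0.8,-0.145,0,0,-0.3,0,0,0.8,-0.145,0,0,-0.3,0,0,0.8,-0.145,0,0,-0.3,0,0,0.8,-0.145,0,0,-0.3,0,0,0.8,-0.145,0,0,-0.3,0,0,0.8,-0.145,0,0,-0.3,0,0,0.8,-0.145,0,0,-0.3,0,0,0.8,-0.145,0,0,-0.3,0,0,0.8,-0.145,0,0,-0.3,0,0,0.8,-0.14,0,0,-0.3,0,0,0.8])

```text
time: 6.68
ee_pos: [0.4903, 0.1363, 0.2559]
eef_rot: [0.422, 0.566, -0.43, 0.562]
ft_force: [-0.2, 0.3, 0.3]
width: 0.0698
```

```bash
python3 st.py .553 -.2235 .25
```

```text
6.68 [0.4903 0.1363 0.2559] yaw 15.86 xaxis [-0.0107 -0.0053 -0.9999] F [-0.2  0.3  0.3] T [ 0.02 -0.06  0.06] w 0.0698 j [-0.28  0.08 -0.09  1.73  0.01  1.34 -0.09]
delta units [ 0.28 -1.52 14.53]
```

arm_command(targets=[0.02,0,0,0,-0.1,0.95,0.9,0.02,0,0,0,-0.1,0.95,0.9,0.02,0,0,0,-0.1,0.95,0.9,0.02,0,0,0,-0.1,0.95,0.9,0.02,0,0,0,0,0.95,0.9,0,0,0,0,0,0.95,0.9,0,0,0,0,0,0.95,0.9,0,0,0,0,0,0.95,0.9,0,0,0,0,0,0.95,0.9,0,0,0,0,0,0.95,0.9,0,0,0,0,0,0.9,0.9,0,0,0,0,0,0,0.9])

```text
time: 7.68
ee_pos: [0.5386, -0.1291, 0.245]
eef_rot: [0.437, 0.557, -0.449, 0.545]
ft_force: [-0.7, -0.6, -0.3]
width: 0.0784
```

```bash
python3 st.py .553 -.2235 .25;python3 - <<'E'
from h import *
im,C=snap("wrist","w5",s=1.5)
print(blobs(im,(3,170,100),(13,255,255),20))
E
```

```text
7.68 [ 0.5386 -0.1291  0.245 ] yaw 12.43 xaxis [-0.0235 -0.0033 -0.9997] F [-0.7 -0.6 -0.3] T [0.01 0.03 0.  ] w 0.0784 j [ 0.02  0.19  0.15  1.64 -0.02  1.34  0.39]
delta units [-0.2  -0.25  3.81]
[(248, [248.8, 283.0], [236, 275, 30, 21]), (323, [250.0, 296.9], [238, 289, 25, 15])]
```

View pics/w5.png

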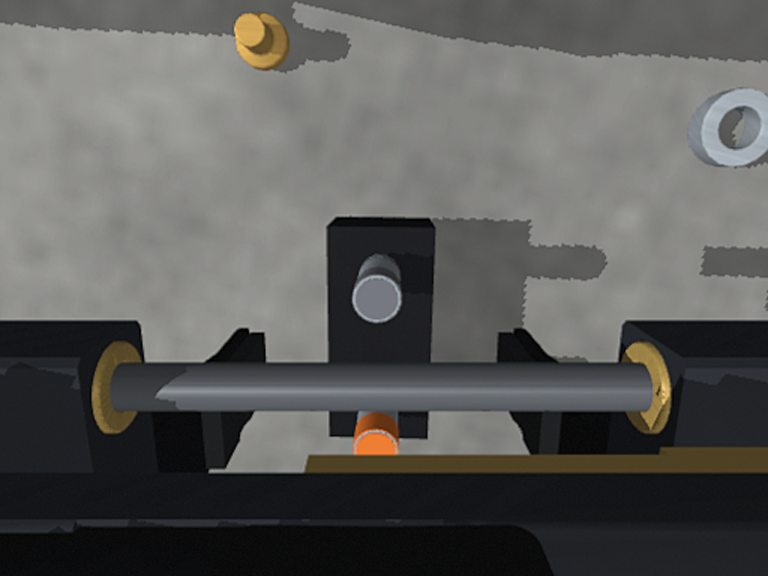

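```bash
cat >> st.py <<'E'
d=R.T@np.array([0,0,-1.]);print("vertical fix wy,wz units",(np.array([-d[2],d[1]])/np.radians(45)).round(3))
E
python3 st.py .553 -.2235 .22|tail -2
```

```text
delta units [ 0.99 -0.24  3.91]
vertical fix wy,wz units [-0.004  0.031]
```

arm_command(targets=[0,0,0.03,0,0,0.95,0.9,0,0,0,0,0,0.95,0.9,0,0,0,0,-0.1,0.95,0.9,0,0,0,0,-0.1,0.8,0.9,0,0,0,0,0,0,0.9,0,0,0,0,0,0,0.9])

```text
time: 8.23
ee_pos: [0.554, -0.2125, 0.2392]
eef_rot: [0.441, 0.557, -0.438, 0.55]
ft_force: [-0.6, 0.2, 0.1]
width: 0.0783
```

```bash
python3 st.py .553 -.2235 .22;python3 - <<'E'
from h import *
im,C=snap("wrist","w6",s=1.5)
print(blobs(im,(3,170,100),(13,255,255),20))
E
```

```text
8.23 [ 0.554  -0.2125  0.2392] yaw 13.11 xaxis [-0.0056  0.0088 -0.9999] F [-0.6  0.2  0.1] T [ 0.09 -0.03 -0.03] w 0.0783 j [ 0.12  0.27  0.21  1.56 -0.06  1.33  0.57]
delta units [ 0.77 -0.13  0.43]
vertical fix wy,wz units [-0.012  0.004]
[(149, [249.6, 192.8], [234, 187, 33, 18]), (604, [250.2, 208.6], [237, 195, 28, 28])]
```

View pics/w6.png

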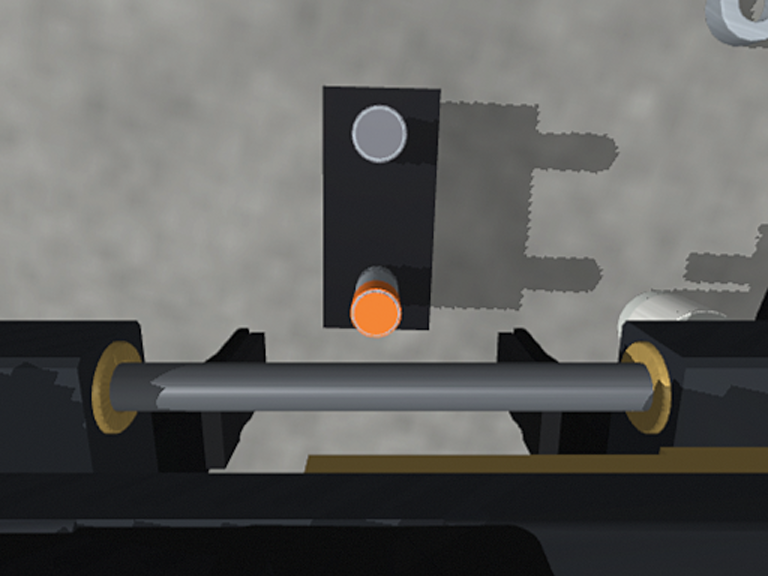

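Run:
```python
from h import *
d=np.load("pics/w6.npz");C=cam("wrist",(d["R"],d["p"]))
p=onz(C,(250.2,208.6),.124);s=onz(C,(252.4,88.7),.124);print(p,s,np.linalg.norm(p-s),np.degrees(np.arctan2(*(s-p)[1::-1])))
d=np.load("pics/w5.npz");C=cam("wrist",(d["R"],d["p"]));print(onz(C,(250.4,198.6),.124))
R,q=tool();print(R.T@(np.array([p[0],p[1],.1])-q)/.025)
```

```text
[ 0.55258179 -0.22291623  0.124     ] [ 0.5338728  -0.13432678  0.124     ] 0.09054344776794196 101.92493466501122
[ 0.53355095 -0.13453343  0.124     ]
[ 5.56378641 -0.12127914  0.44972942]
```

arm_command(targets=[0.025,-0.01,0,0.3,-0.12,0.3,0.9,0,0,0,0.5,0,0.1,0.9,0,0,0,0.6,0,0,0.9,0,0,0,0.6,0,0,0.9,0,0,0,0.6,0,0,0.9,0,0,0,0,0,0,0.8])

```text
time: 8.78
ee_pos: [0.5529, -0.2171, 0.167]
eef_rot: [0.443, 0.552, -0.444, 0.549]
ft_force: [-0.1, 0.7, -1.0]
width: 0.0758
```

```bash
python3 st.py .5526 -.2229 .10
```

```text
8.78 [ 0.5529 -0.2171  0.167 ] yaw 12.29 xaxis [-0.0041  0.0026 -1.    ] F [-0.1  0.7 -1. ] T [ 0.06 -0.01 -0.05] w 0.0758 j [ 0.13  0.32  0.2   1.65 -0.07  1.18  0.57]
delta units [ 2.68 -0.05  0.23]
vertical fix wy,wz units [-0.004  0.004]
```

arm_command(targets=[0,0,0,0.2,-0.05,0.23,0.8,0,0,0.004,0.5,0,0.05,0.8,0,0,0,0.6,0,0,0.8,0,0,0,0.6,0,0,0.8,0,0,0,0.4,0,0,0.8,0,0,0,0,0,0,0.8])

```text
time: 9.28
ee_pos: [0.5538, -0.2239, 0.1072]
eef_rot: [0.444, 0.552, -0.442, 0.551]
ft_force: [-1.3, 0.1, -0.8]
width: 0.0697
```

```bash
python3 st.py .5526 -.2229 .10
```

```text
9.28 [ 0.5538 -0.2239  0.1072] yaw 12.45 xaxis [ 0.0012  0.0031 -1.    ] F [-1.3  0.1 -0.8] T [ 0.04  0.02 -0.03] w 0.0697 j [ 0.15  0.38  0.2   1.7  -0.09  1.06  0.59]
delta units [ 0.29 -0.04 -0.05]
vertical fix wy,wz units [-0.004 -0.002]
```

Centred on the barrel to about 1 mm, so I'll go down 7 mm and close.

arm_command(targets=[0,0,0,0.28,-0.05,-0.05,0.8,0,0,0,0,0,0,0.5,0,0,0,0,0,0,0.2,0,0,0,0,0,0,0.2,0,0,0,0,0,0,0.2,0,0,0,0,0,0,0.2,0,0,0,0,0,0,0.2], newtons=40)

```text
time: 9.87
ee_pos: [0.554, -0.2236, 0.103]
eef_rot: [0.444, 0.55, -0.441, 0.552]
ft_force: [-0.8, -0.5, 0.7]
width: 0.0376
```

```bash
python3 st.py .5526 -.2229 .10
```

```text
9.87 [ 0.554  -0.2236  0.103 ] yaw 12.47 xaxis [ 0.0056  0.0018 -1.    ] F [-0.8 -0.5  0.7] T [ 0.05 -0.02  0.03] w 0.0376 j [ 0.15  0.39  0.2   1.71 -0.09  1.05  0.59]
delta units [ 0.12 -0.05 -0.04]
vertical fix wy,wz units [-0.001 -0.007]
```

arm_command(targets=[0,0,-0.007,0,-0.04,-0.03,0.2,0,0,0,0,0,0,0.2,0,0,0,0,0,0,0.2,0,0,0,0,0,0,0.2])

```text
time: 10.2
ee_pos: [0.553, -0.2231, 0.1035]
eef_rot: [0.443, 0.551, -0.443, 0.551]
ft_force: [0.7, 0.9, -0.0]
width: 0.0253
```

```bash
python3 st.py .5526 -.2229 .10
```

```text
10.2 [ 0.553  -0.2231  0.1035] yaw 12.47 xaxis [ 5.e-04  2.e-04 -1.e+00] F [ 0.7  0.9 -0. ] T [ 0.01 -0.02  0.  ] w 0.0253 j [ 0.15  0.39  0.2   1.71 -0.09  1.05  0.59]
delta units [ 0.14 -0.01 -0.01]
vertical fix wy,wz units [-0.    -0.001]
```

arm_command(targets=[0,0,0,-0.3,0,0,0.2,0,0,0,-0.6,0,0,0.2,0,0,0,-0.8,0,0,0.2,0,0,0,-0.9,0,0,0.2,0,0,0,-0.9,0,0,0.2,0,0,0,-0.9,0,0,0.2,0,0,0,-0.9,0,0,0.2,0,0,0,-0.9,0,0,0.2,0,0,0,-0.5,0,0,0.2,0,0,0,0,0,0,0.2])

```text
time: 11.03
ee_pos: [0.5505, -0.2226, 0.2799]
eef_rot: [0.442, 0.553, -0.444, 0.55]
ft_force: [0.3, 0.4, -2.1]
width: 0.0248
```

```bash
python3 st.py .59 .178 .27;python3 - <<'E'
from h import *
im,C=snap("wrist","w7",s=1.5); snap("side","s7",s=1.5)
print(blobs(im,(3,170,100),(13,255,255),20))
E
```

```text
11.03 [ 0.5505 -0.2226  0.2799] yaw 12.44 xaxis [-0.0049  0.0016 -1.    ] F [ 0.3  0.4 -2.1] T [-0.05 -0.06 -0.01] w 0.0248 j [ 0.13  0.25  0.22  1.5  -0.05  1.4   0.57]
delta units [  0.41   4.99 -15.31]
vertical fix wy,wz units [-0.003  0.006]
[(230, [253.6, 237.2], [234, 233, 41, 8]), (1570, [253.7, 287.4], [225, 274, 58, 29])]
```

View pics/w7.png

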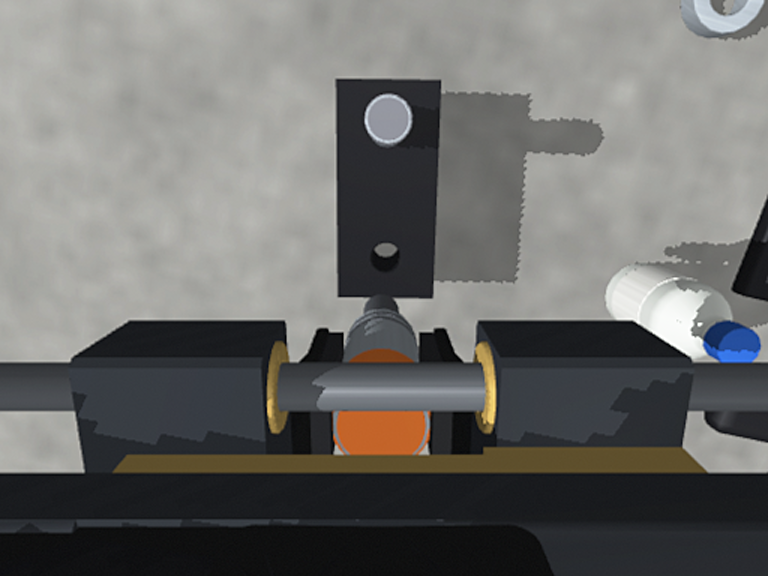

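View pics/s7.png

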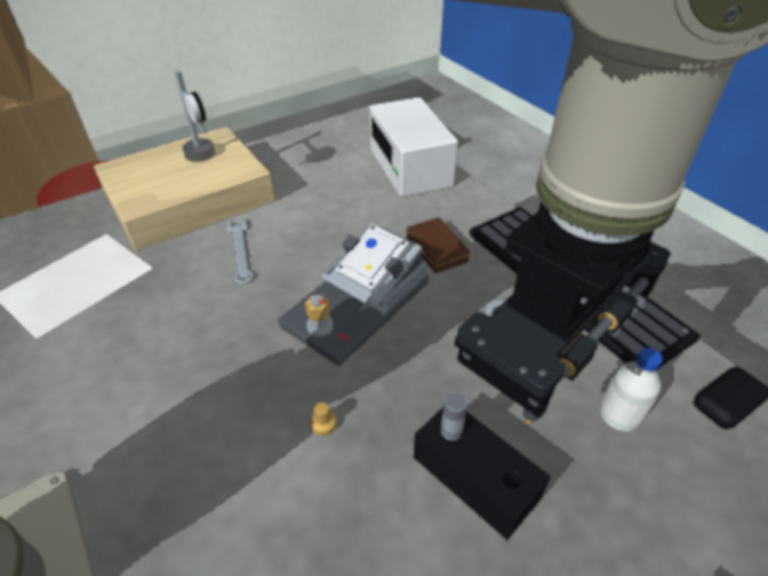

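arm_command(targets=[-0.01,0,0,0,0.38,-0.7,0.2,-0.01,0,0,0,0.38,-1,0.2,-0.01,0,0,0,0.38,-1,0.2,-0.01,0,0,0,0.38,-1,0.2,-0.01,0,0,0,0.38,-1,0.2,-0.01,0,0,0,0.38,-1,0.2,-0.01,0,0,0,0.38,-1,0.2,-0.01,0,0,0,0.38,-1,0.2,-0.01,0,0,0,0.38,-1,0.2,-0.01,0,0,0,0.38,-1,0.2,-0.01,0,0,0,0.2,-0.7,0.2,0,0,0,0,0,0,0.2])

```text
time: 12.13
ee_pos: [0.5725, 0.0652, 0.2551]
eef_rot: [0.411, 0.581, -0.427, 0.558]
ft_force: [0.3, 1.0, -1.4]
width: 0.0253
```

```bash
python3 st.py .6 .15 .27
```

```text
12.13 [0.5725 0.0652 0.2551] yaw 17.33 xaxis [-0.0395  0.0013 -0.9992] F [ 0.3  1.  -1.4] T [ 0.06 -0.02  0.01] w 0.0253 j [-0.21  0.25  0.02  1.55 -0.01  1.39  0.12]
delta units [-0.63  2.03 -2.92]
vertical fix wy,wz units [-0.017  0.048]
```

Run:
```python
from h import *
im,C=snap("wrist","w8",s=1.5)
```

arm_command(targets=[0,0,0.05,-0.4,0.4,-0.6,0.2,0,-0.01,0,-0.3,0.5,-0.8,0.2,0,0,0,-0.2,0.6,-0.8,0.2,0,0,0,0,0.5,-0.8,0.2,0,0,0,0,0,0,0.2,0,0,0,0,0,0,0.2])

```text
time: 12.68
ee_pos: [0.5979, 0.1442, 0.2702]
eef_rot: [0.42, 0.569, -0.425, 0.565]
ft_force: [0.2, -1.0, -3.0]
width: 0.0254
```

```bash
python3 st.py .6 .15 .27
python3 - <<'E'
from h import *
im,C=snap("wrist","w9",s=1.5)
E
```

```text
12.68 [0.5979 0.1442 0.2702] yaw 16.64 xaxis [-0.0095 -0.002  -1.    ] F [ 0.2 -1.  -3. ] T [-0.04 -0.   -0.04] w 0.0254 j [-0.3   0.3  -0.01  1.44  0.    1.4  -0.02]
delta units [ 0.01  0.15 -0.2 ]
vertical fix wy,wz units [-0.001  0.012]
```

View pics/w8.png

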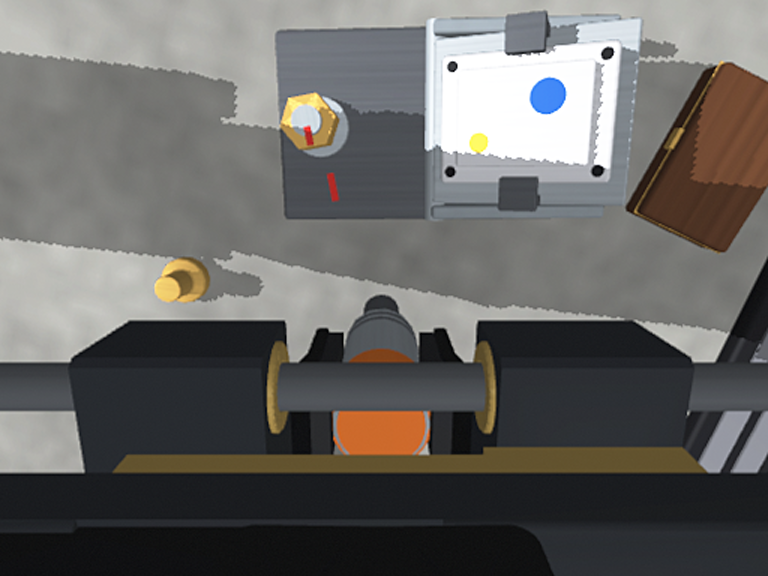

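View pics/w9.png

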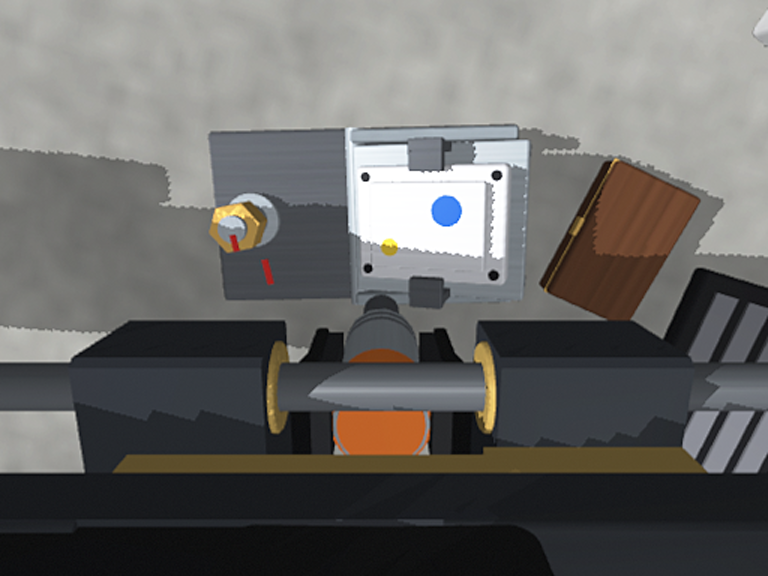

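```bash
cat > tilt.py <<'E'
from h import *
V={}
for n in ["w1","w2","w8","w9"]:
    d=np.load(f"pics/{n}.npz");V[n]=(d["im"],cam("wrist",(d["R"],d["p"])))
def dark(im,c,r=6):
    x,y=int(round(c[0])),int(round(c[1])); g=cv2.cvtColor(im,cv2.COLOR_RGB2GRAY).astype(float)[y-r:y+r+1,x-r:x+r+1]
    med=np.median(g); w=np.clip(med*.75-g,0,None)
    m=(w>0).astype(np.uint8);k,l,s,cc=cv2.connectedComponentsWithStats(m)
    i=max(range(1,k),key=lambda j:s[j,4]-3*np.hypot(*(cc[j]-r)));w=w*(l==i);ys,xs=np.mgrid[-r:r+1,-r:r+1]
    return (x+(w*xs).sum()/w.sum(),y+(w*ys).sum()/w.sum())
def col(im,lo,hi):
    b=[q for q in blobs(im,lo,hi,40) if True];b.sort(key=lambda q:-q[0]);return b[0][1]
A=lambda x,y:(240+x/3.5-.4,60+y/3.5-.4);B=lambda x,y:(x/1.5-.2,y/1.5-.2)
H={"w1":[A(106,261),A(424,167),A(481,402),A(171,467)],"w2":[B(545,152),None,None,B(574,279)],
 "w8":[B(452.5,67),B(607.5,53),B(597,171),B(450,172)],"w9":[B(365,177),B(496.5,175.5),B(493.5,275.5),B(368,269)]}
P=[]
for i in range(4):
    l=[(V[n][1],dark(V[n][0],H[n][i])) for n in V if H[n][i] is not None]
    x,e=tri(l);P.append(x);print(i,x.round(4),np.round(np.array(e)*1e3,2))
l=[(V[n][1],col(V[n][0],(105,120,50),(130,255,255))) for n in V];S,e=tri(l);print("spot",S.round(4),np.round(np.array(e)*1e3,2))
P=np.array(P);print("sides",[np.linalg.norm(P[i]-P[(i+1)%4]).round(4) for i in range(4)])
c=P.mean(0);u,s,vt=np.linalg.svd(P-c);n=vt[2]*np.sign(vt[2,2]);print("n",n.round(4),"tilt",np.degrees(np.arccos(n[2])),"az",np.degrees(np.arctan2(-n[1],-n[0])),"rms",s[2],"spot height over holes",n@(S-c))
up=(P[1]-P[0]+P[2]-P[3]);up/=np.linalg.norm(up);left=np.cross(n,up);print("up az",np.degrees(np.arctan2(up[1],up[0])),"elev",np.degrees(np.arcsin(up[2])),"spot in part",up@(S-c),left@(S-c))
E
python3 tilt.py
```

```text
0 [0.5695 0.1946 0.0661] [0.15 0.15 0.19 0.17]
1 [0.6463 0.2194 0.0947] [0.2  0.09 0.12]
2 [0.6653 0.1604 0.0947] [0.23 0.09 0.14]
3 [0.5885 0.1357 0.0658] [0.26 0.19 0.28 0.2 ]
spot [0.6242 0.1903 0.0931] [0.17 0.14 0.24 0.12]
sides [np.float64(0.0857), np.float64(0.062), np.float64(0.0857), np.float64(0.0619)]
n [-0.3187 -0.1044  0.9421] tilt 19.595930712117276 az 18.13542028969302 rms 0.00014637108771534685 spot height over holes 0.008491567496925697
up az 17.880575822641966 elev 19.59574535876774 spot in part 0.014077590119227108 0.010127381053774673
```

```bash
cat > go.py <<'E'
from h import *
import sys
S=np.array([.6242,.1903,.0931]);n=np.array([-.3180,-.1037,.9424]);n/=np.linalg.norm(n)
d=float(sys.argv[1]);R,p=tool();s=read_state()
x=-n;up=np.array([np.cos(np.radians(18)),np.sin(np.radians(18)),0]);y=up-x*(x@up);y/=np.linalg.norm(y);G=np.c_[x,y,np.cross(x,y)]
g=S+n*d
rv=Ro.from_matrix(R.T@G).as_rotvec()/np.radians(45)
tip=p+R[:,0]*.0955
print(round(s["time"],2),"pos",p.round(4),"goal",g.round(4),"rot",rv.round(3),"shift",(R.T@(g-p)/.025).round(3),"axis err deg",np.degrees(np.arccos(min(1,R[:,0]@x))).round(2))
e=tip-S;print("free-tip rel spot: normal mm",(e@n*1e3).round(2),"in plane",(e-n*(e@n))@G[:,1:]*1e3,"Fn",(s["ft_force"]@n).round(2),s["ft_force"].round(1),"w",round(s["width"],4))
E
python3 go.py .125
```

```text
12.73 pos [0.5976 0.1445 0.2698] goal [0.5844 0.1773 0.2109] rot [-0.03   0.004  0.447] shift [ 2.36  -0.104 -1.404] axis err deg 20.12
free-tip rel spot: normal mm 90.08 in plane [-10.89497622  35.1169829 ] Fn -2.58 [-0.9  0.9 -2.9] w 0.0252
```

arm_command(targets=[-0.03,0,0.15,0,0,-0.5,0.2,0,0,0.15,0,0,-0.5,0.2,0,0,0.14,0,0,-0.4,0.2,0,0,0,0,0,0,0.2,0,0,0,0,0,0,0.2])

```text
time: 13.15
ee_pos: [0.5844, 0.1697, 0.2595]
eef_rot: [0.506, 0.493, -0.318, 0.633]
ft_force: [-0.1, 0.3, -2.2]
width: 0.0254
```

```bash
python3 go.py .125
```

```text
13.15 pos [0.5844 0.1697 0.2595] goal [0.5844 0.1773 0.2109] rot [-0.008  0.007  0.011] shift [ 1.867 -0.546 -0.297] axis err deg 0.6
free-tip rel spot: normal mm 76.1 in plane [13.18434814  7.78534473] Fn -2.02 [-0.1  0.3 -2.2] w 0.0254
```

arm_command(targets=[-0.008,0.007,0.01,0.3,-0.3,-0.2,0.2,0,0,0,0.5,-0.25,-0.1,0.2,0,0,0,0.5,0,0,0.2,0,0,0,0.4,0,0,0.2,0,0,0,0,0,0,0.2,0,0,0,0,0,0,0.2])

```text
time: 13.65
ee_pos: [0.587, 0.1703, 0.2135]
eef_rot: [0.507, 0.492, -0.318, 0.632]
ft_force: [0.5, -0.0, -2.5]
width: 0.0251
```

```bash
python3 go.py .0995
python3 - <<'E'
from h import *
im,C=snap("wrist","w10",s=1.5); snap("side","s10",(180,110,330,230),5);snap("scene","sc10",(230,150,350,240),6)
E
```

```text
13.65 pos [0.587  0.1703 0.2135] goal [0.5926 0.18   0.1869] rot [-0.01   0.007  0.009] shift [ 1.115 -0.039 -0.305] axis err deg 0.51
free-tip rel spot: normal mm 31.92 in plane [0.43615214 7.97754407] Fn -2.53 [ 0.5 -0.  -2.5] w 0.0251
```

View pics/w10.png

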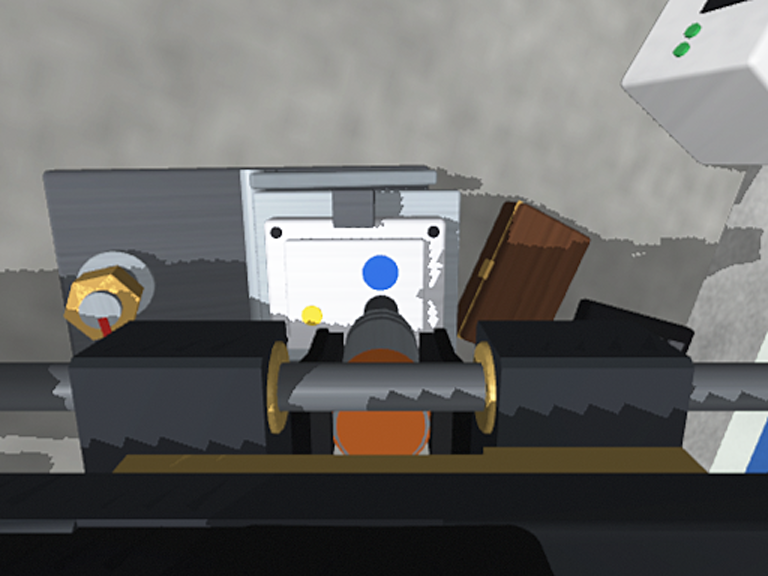

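View pics/s10.png

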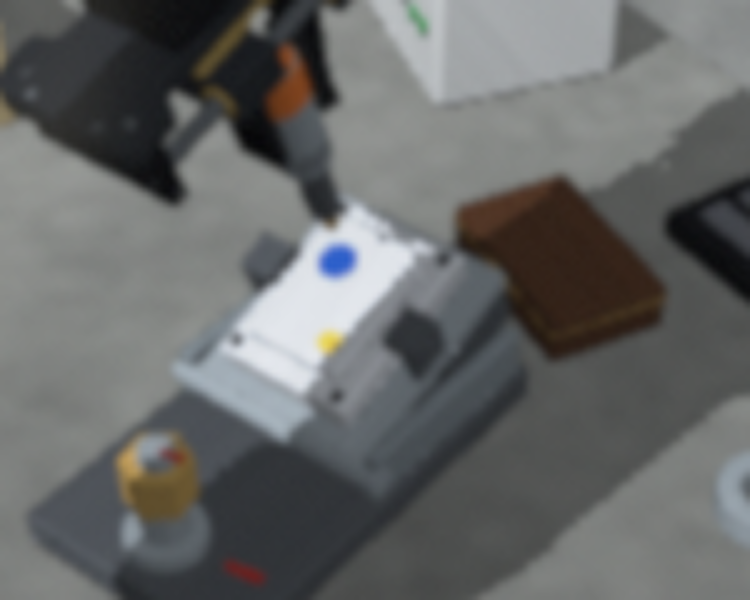

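View pics/sc10.png

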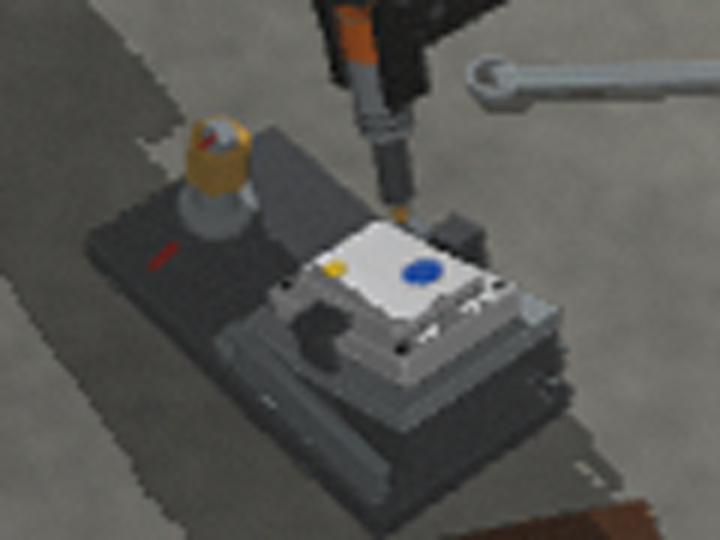

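arm_command(targets=[-0.01,0.007,0.01,0.2,-0.02,-0.3,0.2,0,0,0,0.4,0,-0.05,0.2,0,0,0,0.3,0,0,0.2,0,0,0,0.1,0,0,0.2,0,0,0,0,0,0,0.2])

```text
time: 14.22
ee_pos: [0.5926, 0.1837, 0.1897]
eef_rot: [0.508, 0.493, -0.31, 0.635]
ft_force: [0.1, -0.2, -1.8]
width: 0.0253
```

```bash
python3 go.py .0955
```

```text
14.22 pos [0.5926 0.1837 0.1897] goal [0.5938 0.1804 0.1831] rot [ 0.003 -0.002 -0.007] shift [ 0.251 -0.083  0.141] axis err deg 0.32
free-tip rel spot: normal mm 6.29 in plane [ 2.54219558 -3.6928902 ] Fn -1.69 [ 0.1 -0.2 -1.8] w 0.0253
```

arm_command(targets=[0,0,-0.007,0,-0.09,0.14,0.2,0,0,0,0,0,0,0.2,0,0,0,0,0,0,0.2])

```text
time: 14.47
ee_pos: [0.5914, 0.1792, 0.1883]
eef_rot: [0.506, 0.495, -0.312, 0.634]
ft_force: [-0.2, 0.5, -1.5]
width: 0.0251
```

```bash
python3 go.py .0955
python3 - <<'E'
from h import *
im,C=snap("wrist","w11",(190,150,330,220),5); snap("side","s11",(200,110,300,190),7);snap("scene","sc11",(250,150,340,210),8)
S=np.array([.6242,.1903,.0931]);R,p=tool();tip=p+R[:,0]*.0955
for n in ["wrist","side","scene"]: print(n,proj(cam(n),S),proj(cam(n),tip))
E
```

```text
14.47 pos [0.5914 0.1792 0.1883] goal [0.5938 0.1804 0.1831] rot [ 0.003 -0.002  0.003] shift [ 0.232  0.031 -0.016] axis err deg 0.15
free-tip rel spot: normal mm 5.81 in plane [-0.95987495  0.24412322] Fn -1.4 [-0.2  0.5 -1.5] w 0.0251
wrist [254.85285298 199.49266444] [253.88145958 201.97022234]
side [246.35088131 161.87253192] [245.65641213 160.73472593]
scene [300.58066687 194.78542319] [300.05718145 193.04203198]
```

View pics/w11.png

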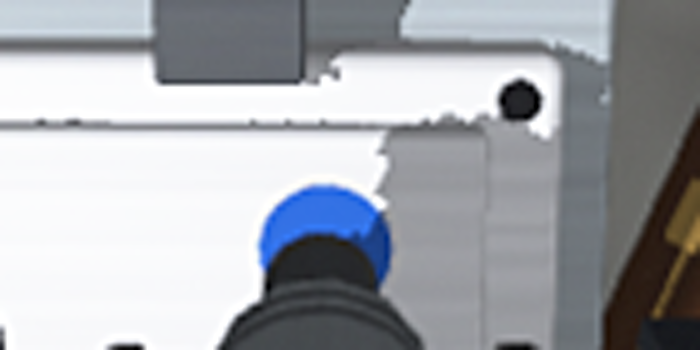

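View pics/s11.png

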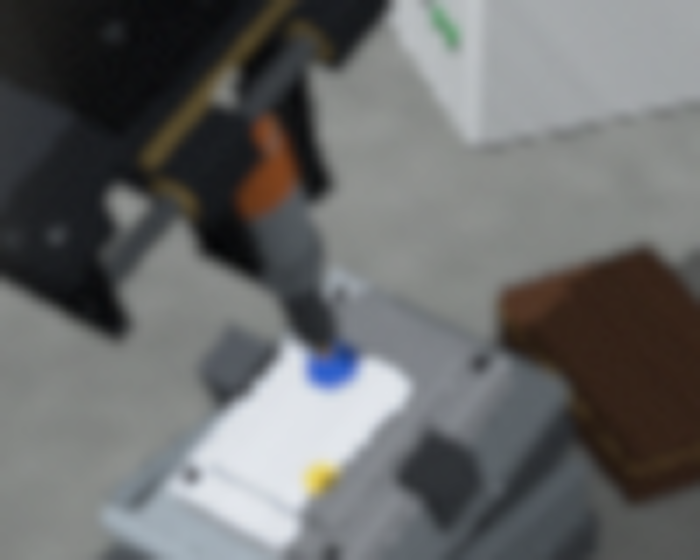

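View pics/sc11.png

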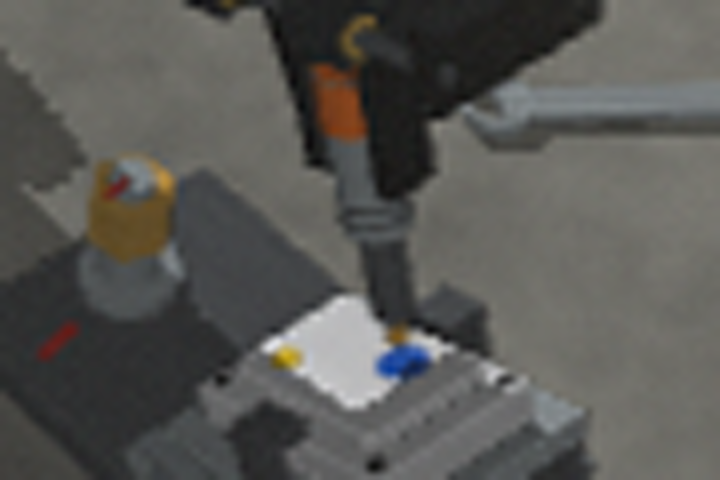

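arm_command(targets=[0,0,0,0.12,0.03,0,0.2,0,0,0,0.1,0,0,0.2,0,0,0,0,0,0,0.2,0,0,0,0,0,0,0.2])

```text
time: 14.95
ee_pos: [0.5944, 0.1803, 0.1837]
eef_rot: [0.506, 0.494, -0.311, 0.634]
ft_force: [0.4, 0.2, -1.5]
width: 0.0251
```

```bash
python3 go.py .0895
```

```text
14.95 pos [0.5944 0.1803 0.1837] goal [0.5957 0.181  0.1774] rot [ 0.003 -0.002  0.   ] shift [ 0.255 -0.028 -0.013] axis err deg 0.11
free-tip rel spot: normal mm 0.37 in plane [0.65773282 0.15263643] Fn -1.53 [ 0.4  0.2 -1.5] w 0.0251
```

arm_command(targets=[0,0,0,0.1,-0.03,0,0.2,0,0,0,0,0,0,0.2,0,0,0,0,0,0,0.2])

```text
time: 15.2
ee_pos: [0.5947, 0.1804, 0.181]
eef_rot: [0.506, 0.494, -0.311, 0.634]
ft_force: [0.1, 0.2, -1.3]
width: 0.0251
```

```bash
for i in 1 2; do python3 go.py .0895; done
```

```text
15.2 pos [0.5947 0.1804 0.181 ] goal [0.5957 0.181  0.1774] rot [ 0.003 -0.002  0.   ] shift [ 0.15  -0.002 -0.01 ] axis err deg 0.11
free-tip rel spot: normal mm -2.24 in plane [0.04429255 0.07458942] Fn -1.24 [ 0.1  0.2 -1.3] w 0.0251
15.2 pos [0.5947 0.1804 0.181 ] goal [0.5957 0.181  0.1774] rot [ 0.003 -0.002  0.   ] shift [ 0.15  -0.002 -0.01 ] axis err deg 0.11
free-tip rel spot: normal mm -2.24 in plane [0.04429255 0.07458942] Fn -1.24 [ 0.1  0.2 -1.3] w 0.0251
```

arm_command(targets=[0,0,0,0.08,0,0,0.2,0,0,0,0,0,0,0.2,0,0,0,0,0,0,0.2])

```text
time: 15.45
ee_pos: [0.5954, 0.1806, 0.1792]
eef_rot: [0.506, 0.494, -0.311, 0.634]
ft_force: [-2.1, -0.1, -0.5]
width: 0.0254
```

```bash
python3 go.py .0895
```

```text
15.45 pos [0.5954 0.1806 0.1792] goal [0.5957 0.181  0.1774] rot [ 0.003 -0.002 -0.   ] shift [ 0.074 -0.006 -0.012] axis err deg 0.1
free-tip rel spot: normal mm -4.16 in plane [0.15648666 0.12330967] Fn 0.23 [-2.1 -0.1 -0.5] w 0.0254
```

```bash
cat > avg.py <<'E'
from h import *
F=[];P=[]
n=np.array([-.3180,-.1037,.9424])
for i in range(10):
    camera("side");s=read_state();F.append(s["ft_force"]);P.append(s["ee_pos"])
F=np.array(F);print("F",F.mean(0).round(2),"sd",F.std(0).round(2),"Fn",(F@n).mean().round(2),(F@n).std().round(2))
E
python3 avg.py; python3 go.py .0895
```

```text
F [-1.18 -0.18 -0.45] sd [0.55 0.63 0.49] Fn -0.03 0.6
15.95 pos [0.5953 0.1807 0.1792] goal [0.5957 0.181  0.1774] rot [ 0.003 -0.002 -0.   ] shift [ 0.072 -0.004 -0.008] axis err deg 0.11
free-tip rel spot: normal mm -4.21 in plane [0.11903752 0.02969636] Fn 0.25 [-1.6 -1.1 -0.4] w 0.0252
```

arm_command(targets=[0,0,0,0.1,0,0,0.2,0,0,0,0,0,0,0.2,0,0,0,0,0,0,0.2])

```text
time: 16.2
ee_pos: [0.5964, 0.181, 0.1769]
eef_rot: [0.506, 0.494, -0.311, 0.634]
ft_force: [-0.9, -0.5, -0.4]
width: 0.0251
```

```bash
python3 avg.py; python3 go.py .0875
```

```text
F [-1.2  -0.44  0.35] sd [0.44 0.65 0.38] Fn 0.76 0.39
16.7 pos [0.5964 0.181  0.1769] goal [0.5964 0.1812 0.1756] rot [ 0.003 -0.002 -0.001] shift [ 0.053 -0.015 -0.009] axis err deg 0.11
free-tip rel spot: normal mm -6.67 in plane [0.43325566 0.04982691] Fn 0.8 [-1.9  1.1  0.3] w 0.025
```

arm_command(targets=[0,0,0,0.065,-0.015,0,0.2,0,0,0,0,0,0,0.2,0,0,0,0,0,0,0.2])

```text
time: 16.95
ee_pos: [0.5968, 0.1811, 0.1754]
eef_rot: [0.507, 0.494, -0.311, 0.635]
ft_force: [-1.7, -0.8, 0.5]
width: 0.0253
```

```bash
python3 avg.py; python3 avg.py;python3 go.py .0875;python3 - <<'E'
from h import *
snap("wrist","w12",(190,150,330,220),5); snap("side","s12",(200,110,300,190),7);snap("scene","sc12",(250,150,340,210),8); snap("scene","sc12f",s=1.5); snap("side","s12f",s=1.5)
E
```

```text
F [-0.97 -0.45  1.05] sd [0.44 0.59 0.42] Fn 1.35 0.44
F [-1.11 -0.52  1.  ] sd [0.35 0.6  0.44] Fn 1.35 0.38
17.95 pos [0.5968 0.1811 0.1754] goal [0.5964 0.1812 0.1756] rot [ 0.003 -0.002 -0.002] shift [-0.01  -0.011 -0.009] axis err deg 0.13
free-tip rel spot: normal mm -8.24 in plane [0.40142422 0.04299339] Fn 1.74 [-1.1  0.9  1.6] w 0.0253
```

View pics/w12.png

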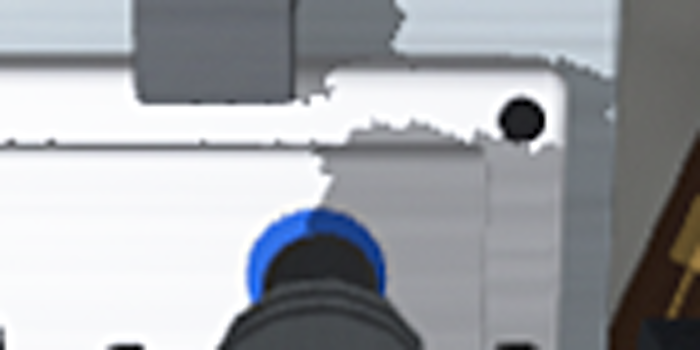

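View pics/sc12.png

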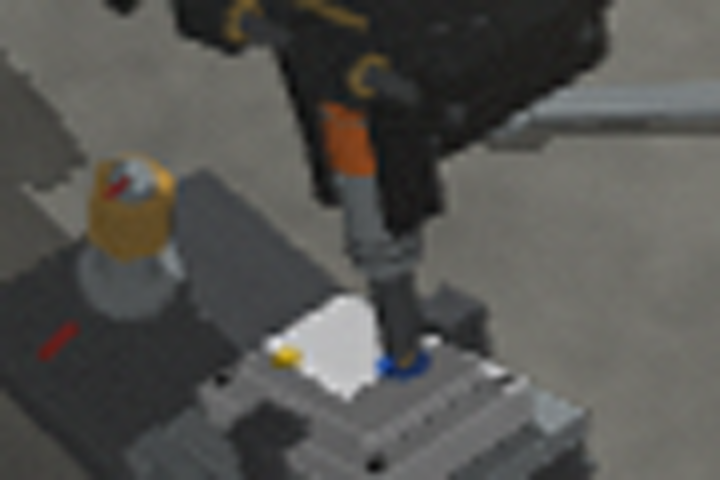

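View pics/s12f.png

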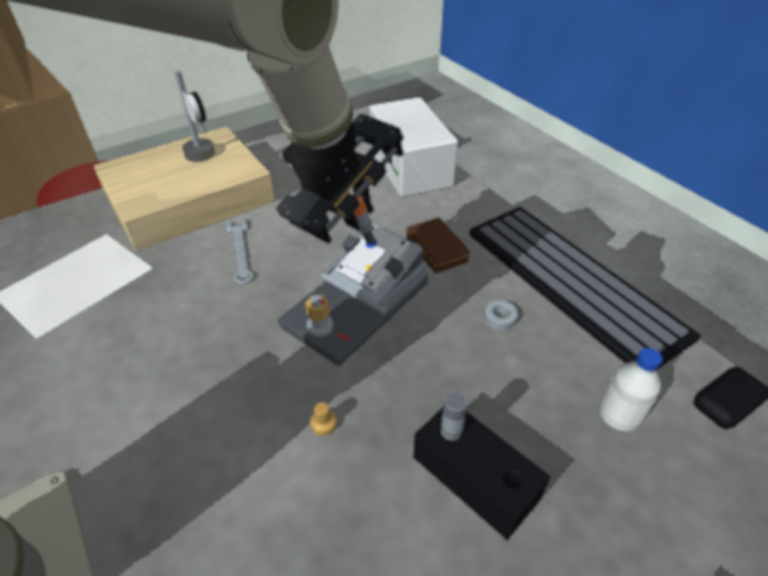

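```bash
python3 -c "
from bench import *
print(close_job())"
```

```text
the job is handed in; nothing more can be done
None
```

The job is handed in at about 18.2 s. The arm is still holding the probe on the blue spot, with the tip about half pushed in.

- **Lock nut:** I turned it clockwise with the fingers until the moment jumped from about 0.1 to 1.8 N m, which is the stop. Afterwards its red line measured -63.4°, against -62.5° for the base-plate mark.
- **Probe position:** I lifted the orange-headed probe clear of the stand. The part's slope measured 19.6°, and the four screw holes on the part were used to find it. At the end the tool axis was 0.13° off square and the tip about 0.4 mm from the spot's centre, by the measured pose. The wrist view agreed to within about 1 mm.
- **Push:** The force rose by about 0.3 N per mm, matching the spring. The final contact force was about 3.0–3.2 N, or 5.8–6.8 mm of the 12 mm travel. That figure relies on the noisy force reading (about 0.4 N scatter, averaged).
- **One disagreement:** Contact came about 2.5 mm deeper than the camera-based geometry predicted. I set the depth by the force, not the geometry.
- **Other things:** I saw no change in the table's tilt, the spare probe or the other bench items in the last pictures, judged by eye only.

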